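# Start a pull test on a helmet clip

### The job

The blue helmet clip hooked into the pull tester is ready for its strength test. Switch the tester on by pushing down the white-striped half of its power rocker, then press the orange key on the force gauge to zero it and let it come back up, then push the green start button fully home, where it stays in. Press no other control, keep off the mounted clip, and leave the loose gear lying where it is.

Things in the scene. Friction and masses are not known exactly. Their poses are not given: they have to be found in the camera images.
- tester: Bench pull tester, fixed: grey and aluminium bed 150 mm (x) by 560 mm (y), its drive housing, 150 mm square, at the -y end (y = -265 to -115 mm). Origin at bench level; x to its back, y along the bed to the tailstock, z up.
- panel (a point): Middle of the level control panel on top of the housing, 97 mm above the bench; axes as the tester. On it, in mm (x, y): power rocker (37, -37), red emergency stop (37, 37), and at (-37, -37) and (-37, 37) the green start button and the white jog button, either way round. The emergency stop stands 32 mm above the panel, all else at most 15 mm.
- power (a joint): Power rocker, radians: 0 off, 0.38 fully on; stays where it is left. Black, 40 mm along the tester's x by 26 mm, pivoting across its middle 103.5 mm above the bench. Its half towards the tester's +x has a white stripe: that half slopes up when off; push it down until level for on (about 3 N at the stripe). It then lies 3.5 mm above the black frame round it.
- power_on_end (a point): Point on the face of the rocker's white-striped half, 15 mm from the pivot towards the tester's +x: where to push down. About 109 mm above the bench when off, 103.5 mm when on; it moves with the rocker.
- start (a joint): Green start button, m pressed: 0 out, 0.006 fully home. Round, 27 mm across, its face 15 mm above the panel (112 mm above the bench) when out and 9 mm above when home, in a steel collar 5 mm high and 37 mm across. Resists with about 4 N and stays in where it is pushed.
- start_top (a point): Centre of the face of the green start button; moves with it. Pressed straight down.
- jog (a joint): White jog button beside the green one, the same size, m pressed, 0 to 0.006, springs back, 5 N when fully in. Not to be pressed in this job.
- jog_top (a point): Centre of the face of the white jog button.
- estop (a joint): Red mushroom emergency stop, 40 mm across on a yellow disc, m pressed, 0 to 0.006, spring return, 16 N when fully in. Not to be pressed in this job.
- estop_top (a point): Centre of the top of the red emergency stop, 129 mm above the bench.
- gauge: Carriage with black force gauge, fixed on the bed, turned like the tester; its place along the bed varies. Origin at bench level under the gauge's middle, y to the tailstock. Gauge 66 (x) by 150 mm (y), level top 106 mm above the bench; orange zero key at y = -18, white unit key at y = -54, display at y = 40 mm. Hook, mounted clip and tailstock (tower 105 mm high at y = 219) follow towards +y.
- zero (a joint): Orange zero key of the gauge, m pressed: 0 out, 0.004 fully down. Round, 18 mm across, its face 6 mm above the gauge's top when out, 2 mm when fully down. Spring return, 4 N when fully down.
- zero_top (a point): Centre of the face of the orange zero key, 112 mm above the bench when out; moves with it. Pressed straight down.
- unit (a joint): White unit key of the gauge, m pressed, 0 to 0.004, the same size as the zero key, spring return. Not to be pressed in this job.
- unit_top (a point): Centre of the face of the white unit key.
- mounted_clip: The blue plastic helmet clip under test, 80 by 44 by 11 mm, hooked between gauge and tailstock, its top 94 mm above the bench. Frame and origin are those of the gauge carriage; the clip's middle lies 146 mm along +y from there. Not to be touched.
- spare_clip: Loose blue plastic helmet clip, 80 by 44 by 11 mm. Origin under its middle.
- tin: Loose round tin with twist cap, 73 mm across, 41 mm high. Origin under its middle.
- carabiner: Loose black locking carabiner lying flat, 120 by 79 mm, 12 mm thick. Origin under its middle.
- plate: Loose yellow aluminium anti-balling plate, 100 by 80 mm, 12 mm high. Origin under its middle.
- file: Loose steel file with red handle lying along its x, 295 mm long, 20 mm high. Origin under the middle.
- platen: Loose steel compression plate of the gauge, 44 mm across, stem up, 30 mm high. Origin under its middle.
- spanner: Loose steel spanner lying along its x, 150 mm long. Origin under its middle.
There are look-alikes about, which are no part of the job. What is shaped like the platen but brown is not meant.

How it is judged:
By the outcome, as a careful person would: the job done as asked, in the order asked, and still so for the second after the job is handed in, with the robot touching nothing.
It also fails if it takes over 40 s, if anything falls off the work surface, if the arm or the gripper's body presses on something with over 40 N, if the wrist force passes 120 N, or if a joint passes its speed limit or range.

### The arm

A 7-joint arm with a two-finger parallel gripper is mounted at the origin on the work surface. World frame = base frame: x ahead of the robot, y to its left, z up, the work surface at z = 0. Lengths are in mm, angles in rad, forces in N, time in s.
With the tool pointing down it reaches from about 425 to 875 mm from the base axis. Payload 4.7 kg.
Tool frame: the origin (TCP) lies midway between the tips of the shut fingers; the grasp point (between the pads) lies 19 mm behind it (ctrl.grip_point_offset is the distance from the TCP to the grasp point, in mm); z points along the fingers, x is the direction in which the jaws open and shut, and the axes are right-handed (so a half turn about z gives the same grasp; the last joint's range is limited). The gripper opens to 87 mm and grips with 3 to 60 N. Pads are 19 mm wide; open, the fingers measure 117 mm over their backs; the gripper's body (75 mm by 190 mm) begins 51 mm behind the grasp point.
Start: joints at [-1.305, 0.321, -0.07, 1.45, 0.023, 1.371, -0.057], TCP at [161.973, 629.516, 222.587] pointing down, gripper open.
Joint ranges: [-2.86, 2.86], [-0.3, 2.09], [-1.38, 1.24], [0.06, 2.45], [-1.56, 4.7], [0.09, 2.05], [-2.69, 2.69]. Speed limits (rad/s): [2.57, 2.57, 3.14, 3.14, 3.14, 3.14, 3.14].

### API

Orientations are given as a unit quaternion [x, y, z, w].
In Python, from cell import ctrl, cams gives the robot as it stands. The module is installed in compiled form; this text tells all that it offers.
- The arm moves only by the tool send_rows, never from a script. Its argument "steps" is text: rows parted by semicolons, each of 7 numbers parted by spaces: the shift along the tool's x, y, z in units of 40 mm (1.0 is 40 mm), then the turn, a rotation vector about the tool's x, y, z in rad, then the finger opening in mm, from 0 to 87. In form: x y z wx wy wz fingers; .... A call has exactly 10 rows; each row shifts and turns the commanded pose from where the row before left it, along the tool's axes as they then stand; what a row does not reach is not made up. A row lasts 1/12 s, in which the tool goes at most 41.7 mm and 7.16 degrees, less where a joint would pass 70% of its speed; a pose out of reach is approached as far as the arm can. A call is refused whole if a number of a shift passes 1 or a number of a turn 0.125, either way. A call with a gripper value outside its range is refused whole. The fingers move at their own pace and stop on an object; "grip_force" is the grip in N (left out, the last holds). Time passes only in rows, so rows that do not move let the fingers close, or fill a call up. It gives the time, the measured TCP pose, the force and the opening at its end, in the units of the state.
- ctrl.sense(): the state, without advancing time (a new reading comes with each control period).
- cams.camera(name): name is "scene" or "side" or "wrist"; returns a dict with "frame" (384x512x3 uint8, blue, green, red), "range_z" (384x512 float32, mm along the optical axis (not along the pixel's ray), 0 where there is no reading), "fx", "fy", "cx", "cy" (pixels), "rvec" (rotation vector, rad) and "tvec" (3), from world to camera coordinates, as OpenCV has them; the wrist camera has in their place "mount" (4x4, takes a point from camera to tool coordinates, whose origin is the TCP and whose axes are the tool frame's). Camera axes: x right, y down, z forward; pixel columns grow to the right and rows downward; lengths in mm; the calibration is good to about 2 mm. The wrist camera is an equidistant fisheye: a pixel r from the principal point sees the ray r / f radians off the axis. A picture is of the moment at which its call begins: read the wrist's pose just before it.
- ctrl.close_job(): hands the job in, once; it reports no verdict.
The state is a dict: "t": time; "joint_positions": joint angles; "dq": joint speeds; "effort": joint torques, N m; "position": TCP position; "tcp_rot": TCP orientation; "contact_force": force on the tool from outside, world axes, zero at the start; "torque": the same for the moment, N m; "finger_gap": finger opening in mm.
Only numpy, scipy, OpenCV 4.12 (cv2) and the standard library are available. Lean on these libraries where they do the work, as an engineer would, in place of code of your own. Each camera call takes 0.05 s, during which the arm holds its last target.

## Working session

There is one attempt and no reset: what is moved stays moved. The work goes in short steps, Python scripts to look and compute and a tool call to move; the robot and the scene stay as the last step left them, time stands still between calls to the robot, and variables do not carry over. Pictures are saved under pics/ and viewed, and the job is handed in when it is done.

Besides the shell and the picture viewer there is one more tool, called after "Emit:" in YAML: its name, and indented under it one key for each argument. send_rows: Moves the arm, as the interface text tells. Its arguments: {"type":"object","properties":{"steps":{"type":"string"},"grip_force":{"type":"number"}},"required":["steps"]}

```bash
mkdir -p pics; cat > h.py <<'E'
import numpy as np,cv2
from cell import ctrl,cams
from scipy.spatial.transform import Rotation as R
def cam(n):
    s=ctrl.sense(); c=cams.camera(n); c['s']=s; return c
def world(c,u,v,z=None,d=None):
    Rm=cv2.Rodrigues(np.array(c['rvec'],float))[0];t=np.array(c['tvec'],float).ravel()
    r=np.array([(u-c['cx'])/c['fx'],(v-c['cy'])/c['fy'],1.]);o=-Rm.T@t;w=Rm.T@r
    return o+w*((z-o[2])/w[2]) if d is None else o+w*d
E
python3 - <<'E'
from h import *
for n in("scene","side","wrist"):
    c=cam(n);cv2.imwrite(f'pics/{n}0.png',c['frame']);np.savez(f'{n}0.npz',**{k:v for k,v in c.items() if k!='s'})
s=c['s'];print(s['t'],s['position'],s['tcp_rot'],s['contact_force'],s['finger_gap']);print(c['mount'])
E
```

```text
0.1 [161.89079311 629.00867962 221.57524417] [ 7.90287810e-01  6.12735206e-01 -6.39331097e-04  5.79720593e-04] [ 0.90648898 -0.07546068  0.11159633] 87.02661137161165
[[ 9.99999391e-01 -6.30703887e-04 -9.05436682e-04  3.40714762e-03]
 [ 8.57866525e-04  9.60455400e-01  2.78432555e-01 -7.64529859e+01]
 [ 6.94023056e-04 -2.78433162e-01  9.60455357e-01 -1.62180197e+02]
 [ 0.00000000e+00  0.00000000e+00  0.00000000e+00  1.00000000e+00]]
```

View pics/scene0.png

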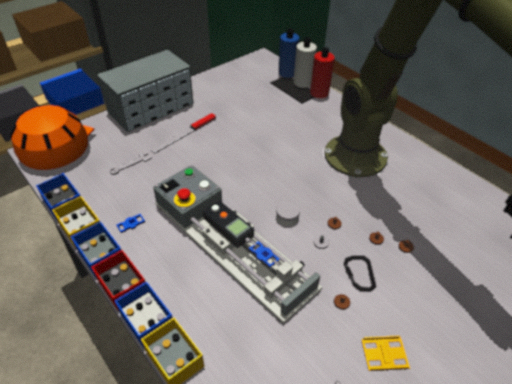

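View pics/side0.png

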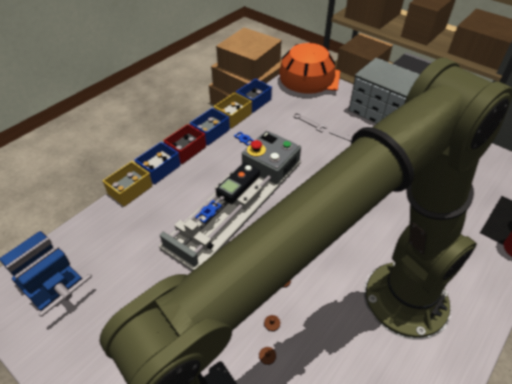

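View pics/wrist0.png

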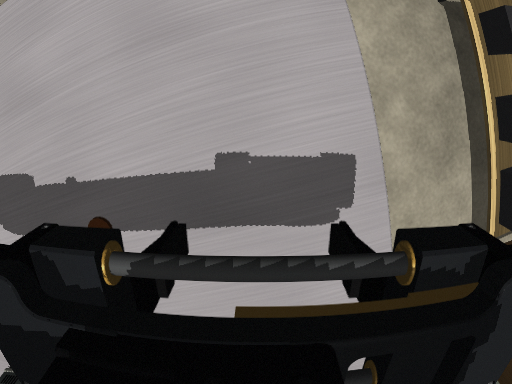

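The scene view shows the tester with its housing near (188,190): power rocker about (168,185), red stop (184,198), green (188,172), white jog (204,183), orange key about (224,215), unit key (214,207). I'll enlarge both views.

```bash
python3 - <<'E'
from h import *
a=cv2.imread('pics/scene0.png')[155:275,145:265];b=cv2.imread('pics/side0.png')[125:215,215:305]
cv2.imwrite('pics/cropA.png',np.hstack([cv2.resize(a,(400,400),interpolation=2),cv2.resize(b,(400,400),interpolation=2)]))
for n in("scene","side"):
    c=dict(np.load(n+'0.npz'));hsv=cv2.cvtColor(c['frame'],cv2.COLOR_BGR2HSV)
    print(n,c['fx'],world(c,c['cx'],c['cy'],0))
    for nm,lo,hi,z in(("green",(50,100,60),(80,255,255),112),("orange",(5,150,150),(17,255,255),112),("red",(0,170,80),(4,255,255),125),("blue",(105,150,80),(125,255,255),92)):
        m=cv2.inRange(hsv,lo,hi);k,_,st,ce=cv2.connectedComponentsWithStats(m)
        for i in range(1,k):
            if st[i,4]>=4:
                p=world(c,*ce[i],z)
                if 300<np.hypot(*p[:2])<1100:print(nm,st[i,4],ce[i].round(1),p.round(1), c['range_z'][int(ce[i][1]+.5),int(ce[i][0]+.5)], world(c,*ce[i],d=c['range_z'][int(ce[i][1]+.5),int(ce[i][0]+.5)]).round(0))
E
```

```text
scene 450.37101034421494 [410.43649671 -66.01774399   0.        ]
green 48 [188.6 171.2] [ 565.9 -191.1  112. ] 1368.3231 [ 567. -190.  113.]
orange 2021 [ 43.9 127. ] [ 822.9 -676.5  112. ] 1455.692 [ 832. -625.  147.]
orange 51 [ 87.9 129.1] [ 713.1 -574.1  112. ] 1630.6077 [ 685. -679.   35.]
orange 5 [189.4 193.4] [ 616.6 -111.   112. ] 1286.6259 [ 623. -100.  125.]
orange 5 [178. 195.] [ 645.8 -126.2  112. ] 1285.4376 [ 650. -117.  122.]
orange 28 [223.3 214.1] [588.1  14.7 112. ] 1247.1272 [590.  17. 115.]
orange 12 [135.8 282.7] [886.6  60.3 112. ] 1147.3855 [878.  29.  66.]
red 150 [323.7  57.4] [-231.2 -402.2  125. ] 1735.3276 [-166. -346.  172.]
red 124 [203.1 120.7] [ 395.1 -357.5  125. ] 1702.4573 [ 318. -481.   17.]
red 92 [183.6 193.3] [ 635.2 -110.4  125. ] 1282.3431 [ 637. -108.  128.]
red 66 [133.7 268.7] [873.1  30.3 125. ] 1200.18 [857. -27.  47.]
red 5 [114.  256.2] [893.  -34.3 125. ] 1209.5208 [882. -85.  61.]
red 152 [108.2 285.3] [943.7  34.3 125. ] 1189.2396 [931. -39.  25.]
blue 108 [289.1  37.7] [-280.1 -660.1   92. ] 1840.1766 [-167. -545.  173.]
blue 70 [
[... 2023 characters left out ...]
43.  47.]
blue 19 [138.6 161.6] [893.9 172.8  92. ] 1465.028 [942. 146.  43.]
blue 9 [165.3 161.4] [827.5 116.   92. ] 1436.3112 [853.  99.  63.]
blue 15 [151.2 169.8] [833.2 171.4  92. ] 1407.6415 [858. 156.  64.]
blue 177 [209.3 210.4] [571.4 173.5  92. ] 1252.7754 [571. 174.  93.]
blue 350 [ 22.2 247.9] [871.  598.1  92. ] 1111.0314 [830. 603. 136.]
blue 409 [ 40.3 266.6] [779.1 598.9  92. ] 1072.9764 [742. 604. 135.]
blue 319 [ 60.4 278.3] [707.6 584.7  92. ] 1098.8275 [707. 585.  93.]
blue 5 [ 14.2 278.8] [797.8 662.2  92. ] 1177.8486 [859. 659.  22.]
blue 72 [ 31.5 292.4] [727.8 654.6  92. ] 1073.3922 [729. 655.  91.]
blue 61 [ 44.1 303.4] [676.6 650.8  92. ] 1135.5052 [734. 647.  15.]
```

View pics/cropA.png

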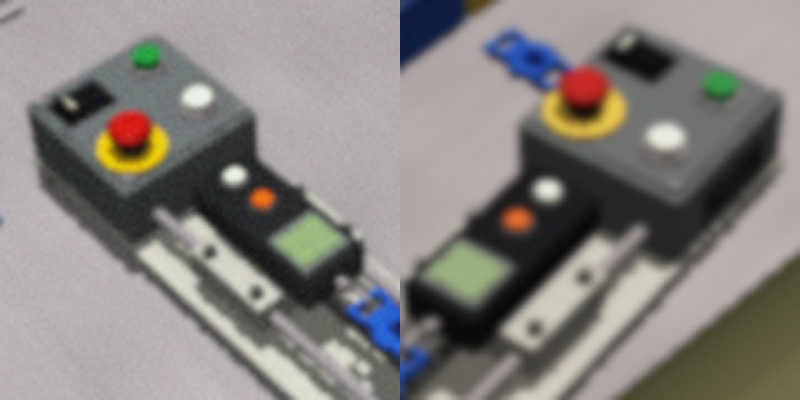

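Candidates: the green start button is scene (188.6,171.2) and side (286.5,143.7). White jog is (204,183). The orange key is (223,214), with the white unit key at (214,207) and the red stop at (184,193). The rocker stripe is at (165,186), and the orange helmet and bins are not meant. The crop shows green diagonal to the red stop, beside the rocker, so it is at (-37,-37). Tester yaw is about 4.5° and the panel middle about (598,-151). First I turn, shut the fingers and travel high.

Emit:
send_rows:
  steps: "0 0 0 0 0 -0.11 0;0 0 0 0 0 -0.11 0;0 0 0 0 0 -0.11 0;-0.7 0.53 0 0 0 0 0;-0.7 0.53 0 0 0 0 0;-0.7 0.53 0 0 0 0 0;-0.7 0.53 0 0 0 0 0;-0.7 0.53 0 0 0 0 0;-0.7 0.53 0 0 0 0 0;-0.7 0.53 0 0 0 0 0"
  grip_force: 20

```text
t: 0.98
position: [326.0, 444.1, 222.4]
tcp_rot: [0.679, 0.734, -0.0, -0.0]
contact_force: [0.9, 0.5, -0.2]
finger_gap: 28.3
```

Emit:
send_rows:
  steps: "-0.7 0.53 0 0 0 0 0;-0.7 0.53 0 0 0 0 0;-0.7 0.53 0 0 0 0 0;-0.7 0.53 0 0 0 0 0;-0.7 0.53 0 0 0 0 0;-0.7 0.53 0 0 0 0 0;-0.7 0.53 0 0 0 0 0;-0.7 0.53 0 0 0 0 0;-0.7 0.53 0 0 0 0 0;0 0 0 0 0 0 0"

```text
t: 1.82
position: [539.8, 200.8, 222.5]
tcp_rot: [0.683, 0.73, -0.001, 0.003]
contact_force: [-0.2, -1.2, 0.3]
finger_gap: 0.2
```

Emit:
send_rows:
  steps: "-0.8 0.15 0 0 0 0 0;-0.8 0.15 0 0 0 0 0;-0.8 0.15 0 0 0 0 0;-0.8 0.15 0 0 0 0 0;-0.8 0.15 0 0 0 0 0;-0.8 0.15 0 0 0 0 0;-0.8 0.15 0 0 0 0 0;-0.8 0.15 0 0 0 0 0;-0.8 0.15 0 0 0 0 0;0 0 0 0 0 0 0"

```text
t: 2.65
position: [611.3, -82.7, 222.5]
tcp_rot: [0.683, 0.731, -0.002, 0.002]
contact_force: [-0.9, -1.0, 0.0]
finger_gap: 0.5
```

```bash
cat >> h.py <<'E'
def wworld(c,u,v,z):
    s=c['s'];Rt=R.from_quat(s['tcp_rot']).as_matrix();M=np.array(c['mount'])
    x,y=(u-c['cx'])/c['fx'],(v-c['cy'])/c['fy'];th=np.hypot(x,y);k=np.sin(th)/th if th>1e-9 else 1
    ray=Rt@M[:3,:3]@np.array([x*k,y*k,np.cos(th)]);o=Rt@M[:3,3]+s['position']
    return o+ray*((z-o[2])/ray[2])
def blobs(c,lo,hi,z,amin=20,f=wworld):
    hsv=cv2.cvtColor(c['frame'],cv2.COLOR_BGR2HSV)
    k,_,st,ce=cv2.connectedComponentsWithStats(cv2.inRange(hsv,lo,hi))
    return [(st[i,4],ce[i].round(1),f(c,*ce[i],z).round(1)) for i in range(1,k) if st[i,4]>=amin]
E
python3 - <<'E'
from h import *
c=cam("wrist");cv2.imwrite('pics/w1.png',c['frame']);s=c['s'];print(s['t'],s['position'],s['tcp_rot'])
x=R.from_quat(s['tcp_rot']).as_matrix();print(x.round(3), c['fx'],c['cx'],c['cy'])
for n,l,h,z in(("green",(50,100,60),(80,255,255),112),("orange",(5,150,120),(17,255,255),112),("red",(0,170,80),(4,255,255),129),("white",(0,0,190),(180,40,255),109)):
    for b in blobs(c,l,h,z): 
        if abs(b[2][0]-600)<120: print(n,*b)
E
```

```text
2.65 [611.34192419 -82.74753842 222.45112515] [ 0.68271058  0.73068342 -0.00197399  0.00202607]
[[-0.068  0.998  0.   ]
 [ 0.998  0.068 -0.006]
 [-0.006 -0.    -1.   ]] 297.3186396354542 258.0185610642036 191.66886084739338
green 542 [148.  135.3] [ 565.  -192.6  112. ]
orange 214 [358.9 172.4] [587.6  13.2 112. ]
red 1159 [223.6 212.1] [ 630.7 -113.9  129. ]
white 39469 [129.4  93.5] [ 524.1 -214.9  109. ]
white 625 [282.6 105.5] [531.3 -66.4 109. ]
white 1043 [235.4 111.8] [ 540.  -109.2  109. ]
white 3367 [427.4 124.3] [531.   85.1 109. ]
white 32 [504.9 108.2] [492.2 200.9 109. ]
white 22 [126.3 109.6] [ 540.1 -217.8  109. ]
white 28 [503.2 111.1] [496.3 198.2 109. ]
white 821 [222.9 132.2] [ 559.6 -119.7  109. ]
white 47 [154.7 122.6] [ 552.7 -186.9  109. ]
white 110 [280.5 121.4] [546.1 -67.2 109. ]
white 381 [503.5 139.1] [529.3 205.1 109. ]
white 531 [277.9 138.7] [562.4 -68.4 109. ]
white 34 [159.1 144.2] [ 573.7 -182.   109. ]
white 223 [443.7 184.6] [592.6 119.8 109. ]
white 21 [510.6 182.2] [580.3 235.  109. ]
white 5934 [425.8 223.3] [638.6 106.9 109. ]
white 121 [453.7 197.8] [606.7 138.8 109. ]
white 213 [369.8 207.7] [623.9  32.5 109. ]
white 20 [ 35.8 207. ] [ 653.2 -354.5  109. ]
white 62 [155.  219.7] [ 652.5 -188.4  109. ]
```

View pics/w1.png

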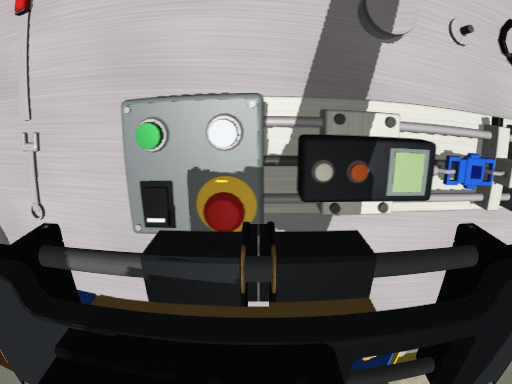

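Wrist view: green (148,135), jog (223,132), rocker with its stripe at its +x end (155,220), red stop (224,212), unit key (322,172), orange key (359,172). Positions agree with the scene and side views to about 2-3 mm. Next I go over the stripe.

Emit:
send_rows:
  steps: "-0.66 0.21 0 0 0 0 0;-0.66 0.21 0 0 0 0 0;-0.66 0.21 0 0 0 0 0;-0.66 0.21 0 0 0 0 0;0 0 0.55 0 0 0 0;0 0 0.55 0 0 0 0;0 0 0.55 0 0 0 0;0 0 0.55 0 0 0 0;0 0 0 0 0 0 0;0 0 0 0 0 0 0"

```text
t: 3.53
position: [652.5, -174.2, 133.3]
tcp_rot: [0.678, 0.735, -0.001, -0.002]
contact_force: [-0.9, 0.5, 0.4]
finger_gap: 0.4
```

```bash
python3 - <<'E'
from h import *
for n in("wrist","scene","side"):
    c=cam(n)
    if n!="wrist":
        f=c['frame'][130:240,130:240] if n=='scene' else c['frame'][100:210,215:325]
        cv2.imwrite(f'pics/{n}2.png',cv2.resize(f,(440,440),interpolation=2))
    else: cv2.imwrite('pics/w2.png',c['frame'])
print(c['s']['position'])
E
```

```text
[ 654.19435296 -175.53348408  136.1034273 ]
```

View pics/w2.png

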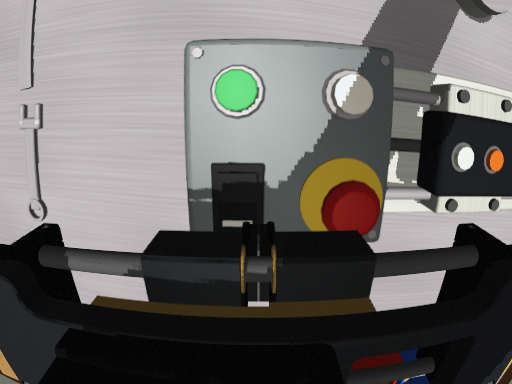

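View pics/scene2.png

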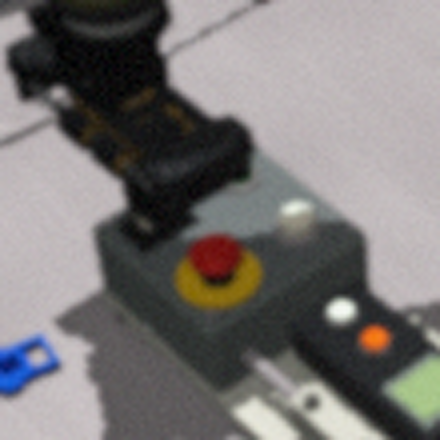

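```bash
python3 - <<'E'
from h import *
for i in range(3):
    c=cam("wrist");s=c['s'];print(s['t'],s['position'].round(1),np.round(s['tcp_rot'],4),s['contact_force'].round(1))
    for n,l,h,z in(("green",(50,100,60),(80,255,255),112),("orange",(5,150,120),(17,255,255),112),("red",(0,170,80),(4,255,255),129)):
        for b in blobs(c,l,h,z,60):
            if abs(b[2][0]-600)<120: print(n,*b)
    print(wworld(c,237,223,107).round(1),wworld(c,238,192,103).round(1))
E
```

```text
3.6833 [ 654.4 -175.9  136.6] [0.6787 0.7345 0.0009 0.0012] [-0.4 -0.4 -0.5]
green 1348 [239.6  86.6] [ 565.8 -194.4  112. ]
orange 232 [495.8 156.9] [587.9  11.8 112. ]
red 2368 [353.  204.9] [ 631.2 -118.4  129. ]
[ 657.5 -190.5  107. ] [ 636.1 -191.3  103. ]
3.7333 [ 654.4 -176.1  136.6] [0.6787 0.7344 0.0009 0.0012] [-0.2  0.1  0.3]
green 1344 [239.8  86.6] [ 565.8 -194.4  112. ]
orange 227 [495.9 156.9] [587.8  11.8 112. ]
red 2362 [353.3 204.9] [ 631.2 -118.4  129. ]
[ 657.5 -190.7  107. ] [ 636.1 -191.4  103. ]
3.7833 [ 654.3 -176.2  136.5] [0.6788 0.7343 0.0009 0.0012] [ 0.1  0.1 -0.4]
green 1348 [239.9  86.8] [ 565.8 -194.4  112. ]
orange 229 [496.1 157.1] [587.9  11.9 112. ]
red 2354 [353.5 205.1] [ 631.1 -118.4  129. ]
[ 657.3 -190.8  107. ] [ 636.  -191.6  103. ]
```

Emit:
send_rows:
  steps: "-0.3 -0.03 0 0 0 0 0;0 0 0 0 0 0 0;0 0 0.2 0 0 0 0;0 0 0.2 0 0 0 0;0 0 0.1 0 0 0 0;0 0 0.1 0 0 0 0;0 0 0 0 0 0 0;0 0 0 0 0 0 0;0 0 0 0 0 0 0;0 0 0 0 0 0 0"

```text
t: 4.67
position: [653.0, -188.2, 110.6]
tcp_rot: [0.679, 0.734, 0.0, 0.0]
contact_force: [-0.2, 0.3, -0.0]
finger_gap: 0.6
```

```bash
python3 - <<'E'
from h import *
c=cam("wrist");cv2.imwrite('pics/w3.png',c['frame']);s=c['s'];print(s['position'].round(1),s['contact_force'].round(1))
print(blobs(c,(50,100,60),(80,255,255),112,60))
c=cam("side");cv2.imwrite('pics/side3.png',cv2.resize(c['frame'][100:210,215:325],(440,440),interpolation=2))
E
```

```text
[ 653.  -188.2  110.6] [-0.2  0.3 -0. ]
[(np.int32(1823), array([259. ,  87.4]), array([ 565.7, -194.5,  112. ]))]
```

View pics/w3.png

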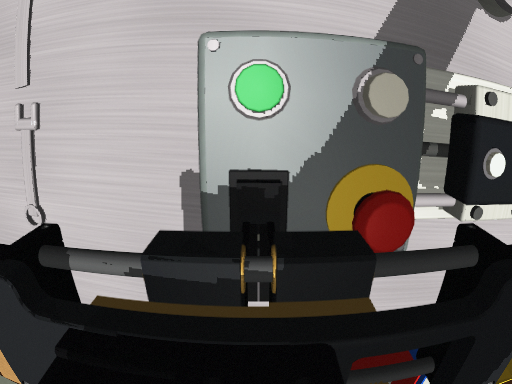

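View pics/side3.png

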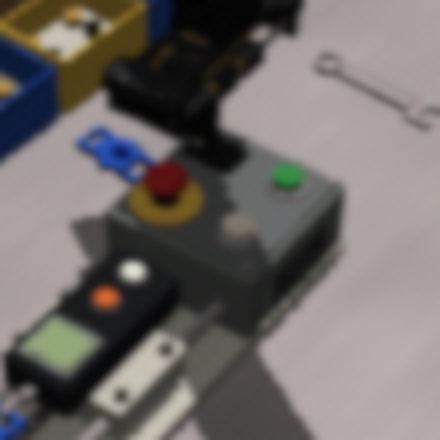

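The wrist view shows the fingers (column 259) centred on the rocker (229-289), just above the stripe. Next I push down slowly.

Emit:
send_rows:
  steps: "0 0 0.05 0 0 0 0;0 0 0.05 0 0 0 0;0 0 0.04 0 0 0 0;0 0 0.04 0 0 0 0;0 0 0 0 0 0 0;0 0 0 0 0 0 0;0 0 0 0 0 0 0;0 0 0 0 0 0 0;0 0 0 0 0 0 0;0 0 0 0 0 0 0"

```text
t: 5.6
position: [654.0, -188.3, 104.0]
tcp_rot: [0.679, 0.734, 0.001, 0.001]
contact_force: [4.9, -1.5, 5.4]
finger_gap: 0.4
```

Emit:
send_rows:
  steps: "0 0 0.04 0 0 0 0;0 0 0 0 0 0 0;0 0 0 0 0 0 0;0 0 0 0 0 0 0;0 0 0 0 0 0 0;0 0 0 0 0 0 0;0 0 0 0 0 0 0;0 0 0 0 0 0 0;0 0 0 0 0 0 0;0 0 0 0 0 0 0"

```text
t: 6.43
position: [654.0, -188.3, 103.9]
tcp_rot: [0.679, 0.734, 0.001, 0.001]
contact_force: [0.7, 0.1, 11.5]
finger_gap: 0.8
```

Emit:
send_rows:
  steps: "0 0 0.03 0 0 0 0;0 0 0 0 0 0 0;0 0 0 0 0 0 0;0 0 -0.2 0 0 0 0;0 0 -0.4 0 0 0 0;0 0 -0.4 0 0 0 0;0 0 -0.4 0 0 0 0;0 0 0 0 0 0 0;0 0 0 0 0 0 0;0 0 0 0 0 0 0"

```text
t: 7.27
position: [651.5, -187.9, 154.5]
tcp_rot: [0.679, 0.734, -0.001, -0.002]
contact_force: [-0.9, -0.1, -0.4]
finger_gap: 0.1
```

```bash
python3 - <<'E'
from h import *
c=cam("wrist");cv2.imwrite('pics/w4.png',cv2.resize(c['frame'][60:260,150:450],(750,500),interpolation=2));s=c['s'];print(s['position'].round(1),s['contact_force'].round(1))
E
```

```text
[ 651.5 -187.9  154.5] [-0.9 -0.1 -0.4]
```

View pics/w4.png

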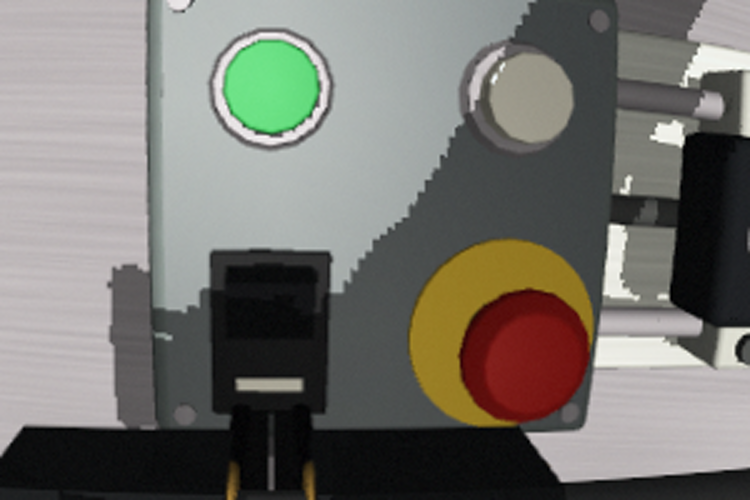

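Emit:
send_rows:
  steps: "0 0 -0.7 0 0 0 0;0.64 -0.15 0 0 0 0 0;0.64 -0.15 0 0 0 0 0;0.64 -0.15 0 0 0 0 0;0.64 -0.15 0 0 0 0 0;0.64 -0.15 0 0 0 0 0;0.64 -0.15 0 0 0 0 0;0.64 -0.15 0 0 0 0 0;0.64 -0.15 0 0 0 0 0;0 0 0 0 0 0 0"

```text
t: 8.15
position: [586.7, 19.7, 182.8]
tcp_rot: [0.676, 0.737, -0.0, -0.003]
contact_force: [0.2, 1.2, -0.1]
finger_gap: 0.5
```

Emit:
send_rows:
  steps: "0 0 0.3 0 0 0 0;0 0 0.3 0 0 0 0;0 0 0.3 0 0 0 0;0 0 0.2 0 0 0 0;0 0 0 0 0 0 0;0 0 0 0 0 0 0;0 0 0 0 0 0 0;0 0 0 0 0 0 0;0 0 0 0 0 0 0;0 0 0 0 0 0 0"

```text
t: 8.98
position: [589.5, 12.2, 141.2]
tcp_rot: [0.679, 0.734, 0.0, 0.0]
contact_force: [0.1, 0.1, -0.0]
finger_gap: 0.4
```

```bash
python3 - <<'E'
from h import *
c=cam("wrist");cv2.imwrite('pics/w5.png',c['frame']);s=c['s'];print(s['t'],s['position'].round(1),s['tcp_rot'],s['contact_force'].round(1))
for b in blobs(c,(5,150,100),(17,255,255),112,60)+blobs(c,(50,100,60),(80,255,255),112,60):print(*b)
c=cam("scene");cv2.imwrite('pics/scene5.png',cv2.resize(c['frame'][155:245,145:265],(800,600),interpolation=2))
E
```

```text
8.9833 [589.5  12.2 141.2] [6.78918476e-01 7.34213422e-01 4.95663042e-04 3.29417922e-04] [ 0.1  0.1 -0. ]
357 [258.9 215.5] [585.5  12.4 112. ]
476 [ 18.1 169.6] [ 564.9 -193.3  112. ]
```

View pics/w5.png

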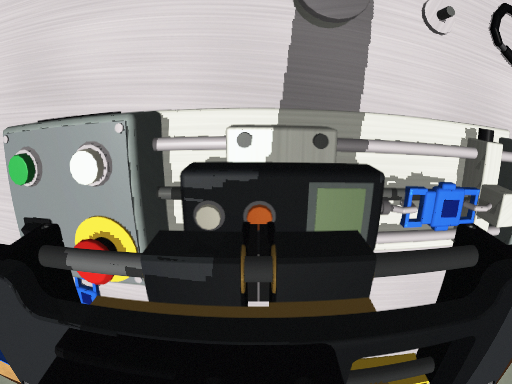

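View pics/scene5.png

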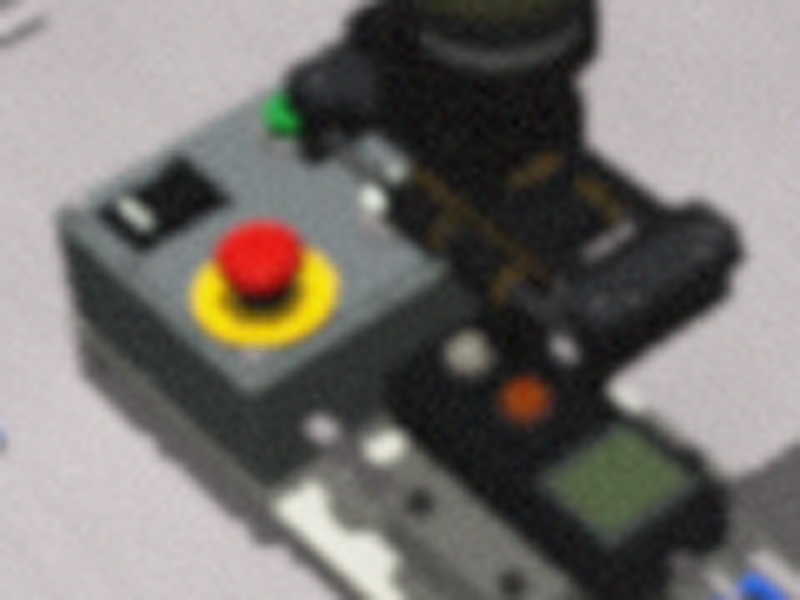

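The rocker now looks level in the scene view, with its stripe at (133,215). In the wrist view the orange key (259,215) is in line with the fingers, with the unit key well left at (208,217). Next I lower to just above the key.

Emit:
send_rows:
  steps: "0.02 -0.05 0.2 0 0 0 0;0 0 0.2 0 0 0 0;0 0 0.15 0 0 0 0;0 0 0.1 0 0 0 0;0 0 0 0 0 0 0;0 0 0 0 0 0 0;0 0 0 0 0 0 0;0 0 0 0 0 0 0;0 0 0 0 0 0 0;0 0 0 0 0 0 0"

```text
t: 9.92
position: [587.3, 12.9, 114.9]
tcp_rot: [0.679, 0.734, 0.0, 0.0]
contact_force: [-0.5, 0.3, 0.3]
finger_gap: 0.6
```

Emit:
send_rows:
  steps: "0 0 0.05 0 0 0 0;0 0 0.05 0 0 0 0;0 0 0.05 0 0 0 0;0 0 0.03 0 0 0 0;0 0 0 0 0 0 0;0 0 0 0 0 0 0;0 0 0 0 0 0 0;0 0 0 0 0 0 0;0 0 0 0 0 0 0;0 0 0 0 0 0 0"

```text
t: 10.75
position: [587.5, 12.9, 108.4]
tcp_rot: [0.679, 0.734, 0.001, 0.0]
contact_force: [-0.8, -0.6, 5.4]
finger_gap: 0.4
```

Emit:
send_rows:
  steps: "0 0 0.03 0 0 0 0;0 0 0 0 0 0 0;0 0 0 0 0 0 0;0 0 0 0 0 0 0;0 0 0 0 0 0 0;0 0 0 0 0 0 0;0 0 0 0 0 0 0;0 0 0 0 0 0 0;0 0 0 0 0 0 0;0 0 0 0 0 0 0"

```text
t: 11.58
position: [587.5, 12.9, 108.3]
tcp_rot: [0.679, 0.734, 0.001, 0.0]
contact_force: [-4.3, -0.0, 11.2]
finger_gap: 0.1
```

Emit:
send_rows:
  steps: "0 0 -0.2 0 0 0 0;0 0 -0.4 0 0 0 0;0 0 -0.5 0 0 0 0;0 0 -0.5 0 0 0 0;0 0 -0.2 0 0 0 0;0 0 0 0 0 0 0;0 0 0 0 0 0 0;0 0 0 0 0 0 0;0 0 0 0 0 0 0;0 0 0 0 0 0 0"

```text
t: 12.42
position: [586.3, 12.8, 176.9]
tcp_rot: [0.679, 0.734, -0.001, -0.001]
contact_force: [-0.5, -0.3, 0.5]
finger_gap: 0.8
```

```bash
python3 - <<'E'
from h import *
c=cam("wrist");cv2.imwrite('pics/w6.png',c['frame']);s=c['s'];print(s['t'],s['position'].round(1),s['contact_force'].round(1))
for b in blobs(c,(5,150,100),(17,255,255),112,60)+blobs(c,(50,100,60),(80,255,255),112,60):print(*b)
E
```

```text
12.4167 [586.3  12.8 176.9] [-0.5 -0.3  0.5]
193 [507.3 124.8] [487.5 253.3 112. ]
347 [257.9 205.7] [587.4  12.7 112. ]
424 [ 42.3 164.8] [ 565.  -193.7  112. ]
```

View pics/w6.png

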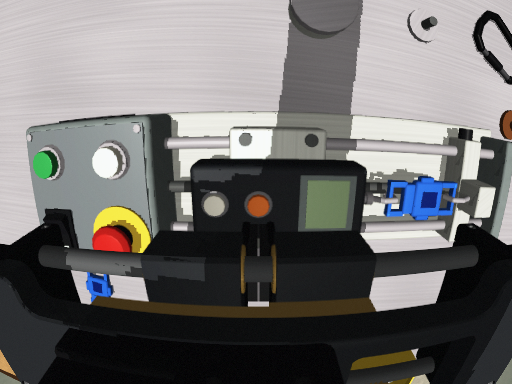

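The orange key hit its stop at 108.3 mm with 11 N and is released. It shows at (258,206) in the wrist view. Next is green, at (44,164) in that view.

Emit:
send_rows:
  steps: "-0.64 -0.12 0 0 0 0 0;-0.64 -0.12 0 0 0 0 0;-0.64 -0.12 0 0 0 0 0;-0.64 -0.12 0 0 0 0 0;-0.64 -0.12 0 0 0 0 0;-0.64 -0.12 0 0 0 0 0;-0.64 -0.12 0 0 0 0 0;-0.6 -0.1 0 0 0 0 0;0 0 0 0 0 0 0;0 0 0 0 0 0 0"

```text
t: 13.3
position: [564.6, -194.7, 177.8]
tcp_rot: [0.68, 0.733, -0.0, -0.0]
contact_force: [0.3, 0.2, 0.2]
finger_gap: 0.5
```

Emit:
send_rows:
  steps: "0 0 0.3 0 0 0 0;0 0 0.3 0 0 0 0;0 0 0.3 0 0 0 0;0 0 0 0 0 0 0;0 0 0 0 0 0 0;0 0 0 0 0 0 0;0 0 0 0 0 0 0;0 0 0 0 0 0 0;0 0 0 0 0 0 0;0 0 0 0 0 0 0"

```text
t: 14.13
position: [565.7, -192.8, 142.6]
tcp_rot: [0.679, 0.734, 0.0, 0.0]
contact_force: [0.4, 0.9, 0.4]
finger_gap: 0.6
```

```bash
python3 - <<'E'
from h import *
c=cam("wrist");cv2.imwrite('pics/w7.png',c['frame']);s=c['s'];print(s['t'],s['position'].round(1),s['contact_force'].round(1))
for b in blobs(c,(5,150,100),(17,255,255),112,60)+blobs(c,(50,100,60),(80,255,255),112,60):print(*b)
E
```

```text
14.1333 [ 565.7 -192.8  142.6] [0.4 0.9 0.4]
664 [255.  213.9] [ 561.3 -195.4  112. ]
```

View pics/w7.png

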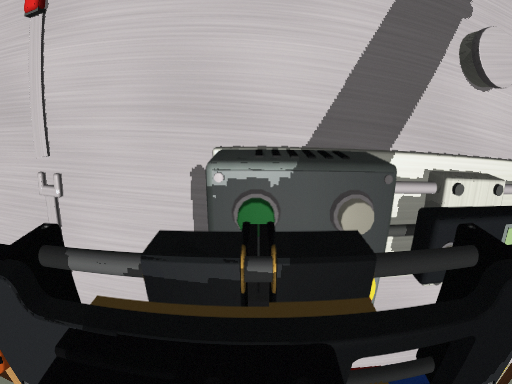

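Green is centred under the fingers at (256,214), and jog is clear at (355,214).

Emit:
send_rows:
  steps: "-0.03 0 0.25 0 0 0 0;0 0 0.2 0 0 0 0;0 0 0.15 0 0 0 0;0 0 0.1 0 0 0 0;0 0 0 0 0 0 0;0 0 0 0 0 0 0;0 0 0 0 0 0 0;0 0 0 0 0 0 0;0 0 0 0 0 0 0;0 0 0 0 0 0 0"

```text
t: 15.02
position: [565.7, -193.9, 114.4]
tcp_rot: [0.679, 0.734, 0.0, 0.0]
contact_force: [-0.4, -0.3, 0.2]
finger_gap: 0.4
```

Emit:
send_rows:
  steps: "0 0 0.05 0 0 0 0;0 0 0.05 0 0 0 0;0 0 0.05 0 0 0 0;0 0 0.05 0 0 0 0;0 0 0.03 0 0 0 0;0 0 0 0 0 0 0;0 0 0 0 0 0 0;0 0 0 0 0 0 0;0 0 0 0 0 0 0;0 0 0 0 0 0 0"

```text
t: 15.85
position: [565.9, -194.0, 106.3]
tcp_rot: [0.679, 0.734, 0.001, 0.0]
contact_force: [-2.9, 0.5, 8.8]
finger_gap: 0.3
```

Emit:
send_rows:
  steps: "0 0 0.04 0 0 0 0;0 0 0 0 0 0 0;0 0 0 0 0 0 0;0 0 0 0 0 0 0;0 0 0 0 0 0 0;0 0 0 0 0 0 0;0 0 0 0 0 0 0;0 0 0 0 0 0 0;0 0 0 0 0 0 0;0 0 0 0 0 0 0"

```text
t: 16.68
position: [566.0, -194.0, 106.1]
tcp_rot: [0.679, 0.734, 0.001, 0.0]
contact_force: [-5.3, 1.2, 17.1]
finger_gap: 0.8
```

Emit:
send_rows:
  steps: "0 0 -0.2 0 0 0 0;0 0 -0.4 0 0 0 0;0 0 -0.7 0 0 0 0;0 0 -0.8 0 0 0 0;0 0 -0.8 0 0 0 0;0 -0.7 0 0 0 0 0;0 -0.7 0 0 0 0 0;0 -0.7 0 0 0 0 0;0 0 0 0 0 0 0;0 0 0 0 0 0 0"

```text
t: 17.52
position: [480.8, -200.6, 219.3]
tcp_rot: [0.679, 0.734, 0.001, -0.0]
contact_force: [0.7, 0.3, -0.7]
finger_gap: 0.2
```

```bash
python3 - <<'E'
from h import *
c=cam("wrist");cv2.imwrite('pics/w8.png',c['frame']);s=c['s'];print(s['t'],s['position'].round(1),s['contact_force'].round(1))
a=cam('scene');b=cam('side');np.savez('end.npz',a=a['range_z'],b=b['range_z'])
for n,c,g,k,rk in(('scene',a,(188,171),(223,214),(168,184)),('side',b,(286,143),(241,173),(268,139))):
    c0=dict(np.load(n+'0.npz'))
    for nm,(u,v) in(('green',g),('zero',k),('rocker',rk)):
        sl=(slice(v-1,v+2),slice(u-1,u+2))
        print(n,nm,'z before/after',world(c0,u,v,d=np.median(c0['range_z'][sl]))[2].round(1),world(c,u,v,d=np.median(c['range_z'][sl]))[2].round(1))
A=cv2.resize(a['frame'][155:275,145:265],(400,400),interpolation=2);B=cv2.resize(b['frame'][125:215,215:305],(400,400),interpolation=2)
cv2.imwrite('pics/end.png',np.hstack([A,B]))
E
```

```text
17.5167 [ 480.8 -200.6  219.3] [ 0.7  0.3 -0.7]
scene green z before/after 111.8 105.2
scene zero z before/after 112.8 111.5
scene rocker z before/after 105.5 104.2
side green z before/after 111.4 105.1
side zero z before/after 110.4 109.1
side rocker z before/after 102.4 104.4
```

View pics/end.png

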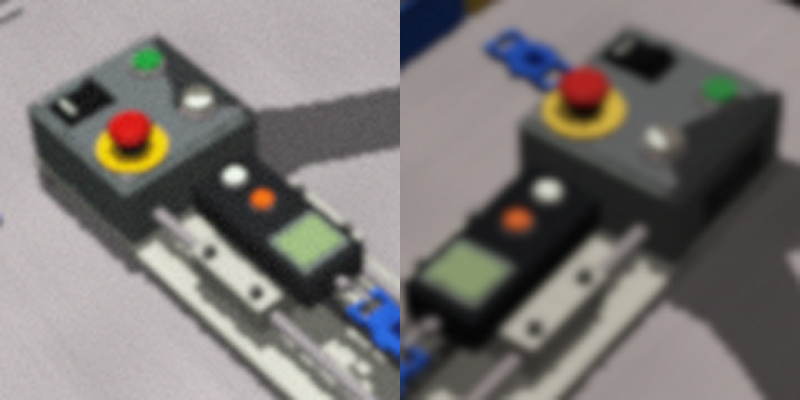

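View pics/w8.png

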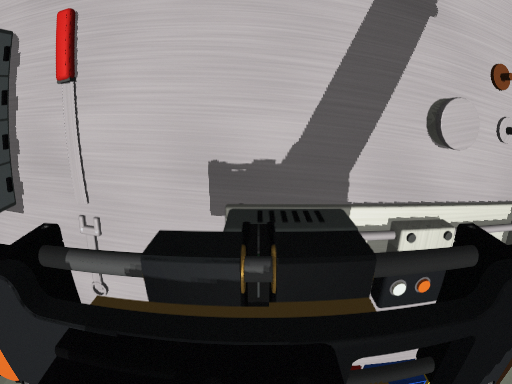

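Green is in (z 112 to 105) and the orange key is back up. I'll check the rocker's slope once from the depth images.

```bash
python3 - <<'E'
from h import *
e=np.load('end.npz');c0={n:dict(np.load(n+'0.npz')) for n in('scene','side')}
piv=np.array([639.,-187.]);ax=np.array([.997,.08]);ay=np.array([-.08,.997])
for n,k in(('scene','a'),('side','b')):
  for nm,dd in(('before',c0[n]['range_z']),('after',e[k])):
    P=np.array([world(c0[n],u,v,d=dd[v,u]) for v in range(120,215) for u in range(145,300)])
    q=P[:,:2]-piv;a,b=q@ax,q@ay;m=(abs(b)<11)&(P[:,2]>90)
    print(n,nm,[(np.median(P[m&(abs(a-t)<4),2]).round(1),int((m&(abs(a-t)<4)).sum())) for t in(-14,-7,0,7,14)])
s=ctrl.sense();print(s['t'],s['contact_force'].round(1))
E
```

```text
scene before [(np.float64(102.2), 13), (np.float64(103.9), 17), (np.float64(103.7), 14), (np.float64(105.8), 15), (np.float64(108.4), 17)]
scene after [(np.float64(108.7), 22), (np.float64(106.0), 20), (np.float64(103.1), 16), (np.float64(104.1), 18), (np.float64(102.5), 14)]
side before [(np.float64(101.5), 11), (np.float64(101.1), 12), (np.float64(102.5), 13), (np.float64(104.1), 16), (np.float64(107.5), 16)]
side after [(np.float64(107.0), 9), (np.float64(104.6), 5), (np.float64(103.9), 8), (np.float64(101.0), 11), (np.float64(103.7), 8)]
17.6667 [-0.1 -0.4  0.6]
```

```bash
python3 - <<'E'
from h import *
e=np.load('end.npz')
for n,k,pts in(('scene','a',dict(zero=(223,214),unit=(215,207),disp=(237,227))),('side','b',dict(zero=(241,173),unit=(248,167),disp=(229,187)))):
  c0=dict(np.load(n+'0.npz'));ds=[c0['range_z'],e[k]]+[cam(n)['range_z'] for _ in range(4)]
  for nm,(u,v) in pts.items(): print(n,nm,[np.mean([world(c0,x,y,d=d[y,x])[2] for x in(u-1,u,u+1) for y in(v-1,v,v+1)]).round(1) for d in ds])
E
```

```text
scene zero [np.float64(113.4), np.float64(111.9), np.float64(215.8), np.float64(111.8), np.float64(111.1), np.float64(111.0)]
scene unit [np.float64(111.4), np.float64(111.7), np.float64(112.0), np.float64(111.9), np.float64(111.8), np.float64(111.9)]
scene disp [np.float64(106.9), np.float64(107.5), np.float64(106.5), np.float64(106.3), np.float64(105.7), np.float64(106.5)]
side zero [np.float64(110.7), np.float64(109.7), np.float64(109.4), np.float64(110.2), np.float64(110.1), np.float64(110.2)]
side unit [np.float64(112.1), np.float64(112.6), np.float64(111.2), np.float64(111.4), np.float64(111.0), np.float64(112.8)]
side disp [np.float64(106.6), np.float64(108.7), np.float64(106.6), np.float64(107.1), np.float64(106.1), np.float64(106.3)]
```

The orange key is out, within depth noise. Handing in.

```bash
python3 -c "
from cell import ctrl
print(ctrl.close_job())"
```

```text
the job is handed in; nothing more can be done
None
```

I did the job in the order asked and handed it in at about 18 s on the robot's clock. `close_job` gives no verdict.

- **Power rocker:** I pushed the white-striped half down to its stop, at 103.9 mm with 11.5 N and then 1 mm further commanded. The depth images show that half dropped from about 108 to 103 mm and the other half raised.
- **Orange zero key:** I pressed it to its stop at 108.3 mm with 11 N and released it. It now reads about 110–112 mm, which is back up.
- **Green start button:** I pushed it to its stop at 106.1 mm with 17 N. It stayed in after I let go; the face reads about 105 mm, against 112 mm before.

The arm was lifted clear and withdrawn, with contact force near 0. The highest force I read in the whole job was about 18 N. I touched no other control, nor the mounted clip or the loose gear.

- **Camera disagreement:** Positions from the different views and heights differed by 2–4 mm in y (up to about 5 mm in x at the rocker stripe), so I aimed between them.
- **Depth noise:** Orange key readings varied by 1–2 mm, with one stray value of 215.8 mm.

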